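# Release the hand grinder from its clamp holder and hold it up level

## Robot

A 7-joint arm with a two-finger parallel gripper is mounted at the origin on the work surface. World frame = base frame: x ahead of the robot, y to its left, z up, the work surface at z = 0. Lengths are in m, angles in rad, forces in N, time in s.
With the tool pointing down it reaches from about 0.425 to 0.8 m from the base axis. Payload 8.3 kg.
Tool frame: the origin (TCP) lies between the finger pads; the fingertips stand 14 mm ahead of it and the grasp point (between the pads) lies 5 mm behind it; z points along the fingers, y is the line along which they close (so a half turn about z gives the same grasp; the last joint's range is limited). The gripper opens to 85 mm and grips with 20 to 120 N. Pads are 22 mm wide; open, the fingers measure 114 mm over their backs; the gripper's body (76 mm by 85 mm) begins 54 mm behind the grasp point. The pads swing forward as they close: fully open they stand 13 mm farther back than shut.
Start: joints at [1.231, 0.383, 0.016, 1.37, -0.006, 1.388, -0.046], TCP at [0.171, -0.601, 0.245] pointing down, gripper open.
Joint ranges: [-2.95, 2.95], [-0.25, 2.06], [-1.52, 1.56], [0.18, 2.33], [-1.44, 4.58], [0.02, 2.06], [-3.01, 3.01]. Speed limits (rad/s): [2.39, 2.39, 3.01, 3.01, 3.14, 3.14, 3.14].

## Interface

Orientations are given as a 3x3 rotation matrix whose columns are the frame's x, y, z axes.
In Python, from station import robot gives the robot as it stands. The module is installed in compiled form; this text tells all that it offers. Calls block until the motion is done:
- robot.reach(position, orientation): joint-space move of the TCP to a pose.
- robot.servo_line(position, frame=None, feed=0.15): straight line of the TCP; frame=None keeps the orientation; feed is the mean speed in m/s.
- robot.move_j(angles): joint-space move.
- robot.open_gripper() and robot.gripper_close(): open the fingers fully, or close them until they stop; the grip force is fixed at half the most.
- robot.wait(seconds).
- robot.solve_ik(position, orientation): joint angles nearest the present ones, or None.
- robot.grab_frame(name): name is "scene" or "side" or "wrist"; returns (picture, depth): 420x560x3 uint8, red, green, blue; 420x560 float32, m along the optical axis (not along the pixel's ray), 0 where there is no reading.
- robot.camera_info(name): a dict with "vfov" (degrees; the focal length in pixels is half the picture's height over the tangent of half this angle, whatever the lens; pixels are square), "cx", "cy" (the principal point, pixels), "k1" (the pictures are not rectified: a ray, as slopes to the right and down, at radius r is drawn at 1 + k1 r^2 times it, then the intrinsics apply), "cam_to_world" (4x4, takes a point from camera to world coordinates). Camera axes: x right, y up, looking along -z (the intrinsics and any distortion apply to the point x, -y, -z); pixel columns grow to the right and rows downward; lengths in m; the calibration is good to about 2 mm. A picture is of the moment at which its call begins: read the wrist's pose just before it. camera_info takes no time and is no camera call; for the wrist camera it gives the pose at the moment of the call.
A pose or a line that the arm cannot do raises robot.Unreachable and nothing moves.
- robot.job_done(): hands the job in; it is judged then, once.
Readings, each from a call of its own:
- robot.current_t(): time.
- robot.current_joint_positions(): joint angles.
- robot.current_dq(): joint speeds.
- robot.current_tau(): joint torques, N m.
- robot.current_position(): TCP position.
- robot.current_orientation(): TCP orientation.
- robot.current_wrist_force(): force on the tool from outside, world axes, zero at the start.
- robot.current_wrist_torque(): the same for the moment, N m.
- robot.current_finger_gap(): finger opening in m.
- robot.current_grasp_force(): force on a finger pad.
Only numpy, scipy, OpenCV 4.12 (cv2) and the standard library are available. Lean on these libraries where they do the work, as an engineer would, in place of code of your own. Each camera call takes 0.05 s, during which the arm holds its last target. There are 200 camera calls.

## Task

The coffee is ground: swing the red clamp lever of the holder fully open, then lift the hand grinder straight up out of the socket, keeping it upright. Finish while holding it, level and still, directly over the socket with its foot at least 8 cm above the socket's mouth, so that I can unscrew the catch cup from below; do not put it down or let go. Leave the dripper, the glass cup and the tin where they stand.

Things in the scene. Friction and masses are not known exactly. Their poses are not given: they have to be found in the camera images.
- holder: Fixed holder: steel base plate 116 x 160 x 10 mm, bamboo block on it, top 48 mm above the counter. Origin on the counter, on the axis of the upright bore (53 mm wide, floor 10 mm above the counter). Block reaches 42 mm along +y, 86 mm along -y, 42 mm along +x and -x. On its top, -y of the bore, a steel jaw between two rails (tops at 64 mm) locks into the grinder's waist while the lever is closed.
- socket_mouth (a point): Centre of the bore's mouth, on the holder's axis at the block's top face, 48 mm above the counter; same axes as the holder.
- clamp_lever (a joint): Cam lever, rad: 0 = closed (points along the holder's +x, past the block's edge), grows as it swings outwards in the horizontal plane, clockwise seen from above, to its stop at 1.6 = fully open (points along the holder's -y). Stiff: about 0.2 Nm (2.5 N at the paddle); stays where it is left. It draws the jaw back; the grinder is free from about 1.3 on.
- lever_pivot (a point): On the lever's upright hinge axis, at the height of the paddle's middle, 68 mm to the holder's -y from the bore axis; its x axis points along the lever to the paddle.
- lever_grip (a point): Middle of the lever's red paddle, 82.5 mm from the hinge axis, 63 mm above the counter. The paddle is an upright plate 45 mm long along the lever, 12 mm thick, 26 mm high (50 to 76 mm above the counter), clear beyond the block when closed; x axis along the lever away from the pivot, y across the plate, z up.
- grinder: Hand coffee grinder standing in the bore, about 0.5 kg, round, 49 mm across, 158 mm tall plus a spindle 8 mm thick and 12 mm high in the middle (crank off). Origin at the centre of its foot, z up its axis. From the foot: aluminium catch cup 0 to 40 mm, waist (40 mm across) to 52 mm, smooth blue barrel to 150 mm, aluminium lid to 158 mm. In the socket the foot is 10 mm above the counter.
- dripper: Slate-grey ceramic dripper, bystander: 112 mm across, 79 mm high, loop handle reaching 79 mm to its +y; origin at the centre of its underside.
- cup: Empty double-wall glass cup, bystander: 82 mm across, 85 mm high, standing on a green coaster 92 mm across and 5 mm thick; origin at the centre of its underside.
- tin: Closed aluminium tin, bystander: 77 mm across, 92 mm high; origin at the centre of its underside.
Not all that is in view belongs to the job. What is shaped like the holder but blue or pink is not meant.

How it is judged:
By the outcome, as a careful person would: the job done as asked, in the order asked, and still so for the second after the job is handed in, while the arm keeps its last pose, push and grip.
It also fails if it takes over 51 s, if anything falls off the work surface, if the arm or the gripper's body presses on something with over 40 N, if the wrist force passes 120 N, or if a joint passes its speed limit or range.

## Working session

There is one attempt and no reset: what is moved stays moved. The work goes in short steps, each a Python script; the robot and the scene stay as the last script left them, time stands still between calls to the robot, and variables do not carry over. Pictures are saved under pics/ and viewed, at most 10 in all, crops included, and the job is handed in when it is done.

```bash
mkdir -p pics
cat > h.py <<'E'
import numpy as np, cv2
from station import robot
def save(n,img): cv2.imwrite('pics/'+n+'.png',cv2.cvtColor(img,cv2.COLOR_RGB2BGR))
def rays(info,uv,H=420):
    f=H/2/np.tan(np.radians(info['vfov'])/2)
    K=np.array([[f,0,info['cx']],[0,f,info['cy']],[0,0,1.]])
    p=cv2.undistortPoints(np.array(uv,float).reshape(-1,1,2),K,np.array([info['k1'],0,0,0.])).reshape(-1,2)
    return np.c_[p[:,0],-p[:,1],-np.ones(len(p))]
def to_world(info,uv,depth):
    d=rays(info,uv)*np.asarray(depth,float).reshape(-1,1); T=np.array(info['cam_to_world'])
    return d@T[:3,:3].T+T[:3,3]
def on_plane(info,uv,z):
    T=np.array(info['cam_to_world']); d=rays(info,uv)@T[:3,:3].T; o=T[:3,3]
    return o+d*((z-o[2])/d[:,2])[:,None]
E
python3 - <<'E'
from h import *
for n in ('scene','side','wrist'):
    i=robot.camera_info(n); a,d=robot.grab_frame(n); save(n+'0',a); np.savez('pics/'+n+'0.npz',a=a,d=d,**i)
    print(n,{k:v if k!='cam_to_world' else np.round(v,3).tolist() for k,v in i.items()})
print(robot.current_t())
a=cv2.imread('pics/scene0.png');b=cv2.imread('pics/side0.png');
E
```

```text
scene {'vfov': 46.03592673442125, 'cx': 279.8800463063727, 'cy': 204.8797619178439, 'k1': -0.0028178556373085256, 'cam_to_world': [[-0.486, -0.713, 0.506, 1.1], [0.874, -0.385, 0.297, 0.302], [-0.016, 0.586, 0.81, 0.941], [0.0, 0.0, 0.0, 1.0]]}
side {'vfov': 50.23453475315959, 'cx': 284.52262092146555, 'cy': 205.50287768385317, 'k1': -0.08626682095711219, 'cam_to_world': [[-0.984, 0.135, -0.12, 0.425], [-0.18, -0.676, 0.715, 0.782], [0.016, 0.724, 0.689, 0.832], [0.0, 0.0, 0.0, 1.0]]}
wrist {'vfov': 69.64694655493693, 'cx': 273.88331946522044, 'cy': 208.02643979781163, 'k1': -0.06090478663237309, 'cam_to_world': [[0.274, 0.917, 0.289, 0.245], [-0.962, 0.262, 0.081, -0.581], [-0.001, -0.3, 0.954, 0.373], [0.0, 0.0, 0.0, 1.0]]}
0.15
```

View pics/scene0.png

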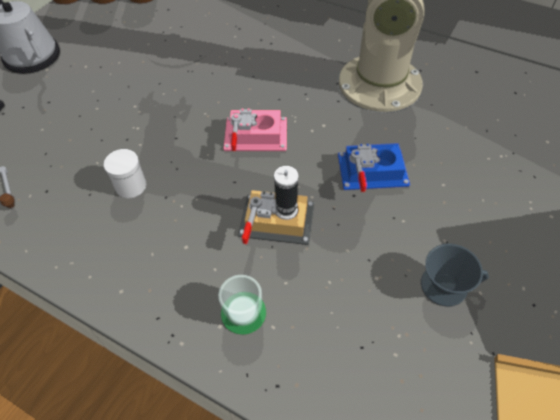

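View pics/side0.png

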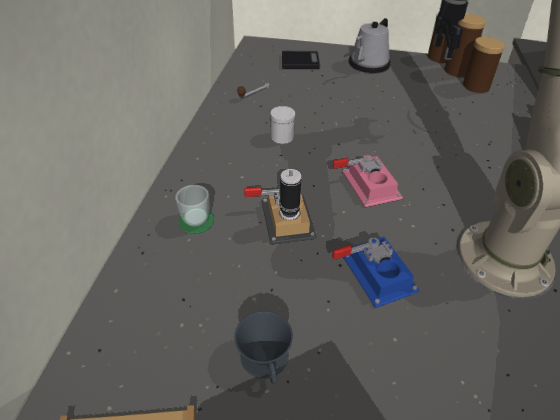

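The wanted holder is the bamboo one with the grinder in it: scene (280,212), side (290,215), red paddle at scene (247,231) and side (253,191). Lookalikes are the pink holder at scene (256,130) / side (372,180) and the blue one at scene (374,165) / side (382,268), both empty. The bystanders are the cup at scene (241,303), the dripper at (450,275) and the tin at (126,173).

```bash
cat > m.py <<'E'
from h import *
def cloud(f,box,mask):
    z=np.load(f); a=z['a'];d=z['d'];i={k:z[k] for k in('vfov','cx','cy','cam_to_world')};i={k:(float(v) if v.ndim==0 else v) for k,v in i.items()};i['k1']=float(z['k1'])
    hsv=cv2.cvtColor(a,cv2.COLOR_RGB2HSV).astype(int); m=mask(hsv)&(d>0); x0,y0,x1,y1=box
    k=np.zeros_like(m);k[y0:y1,x0:x1]=1; v,u=np.nonzero(m&k)
    return to_world(i,np.c_[u,v],d[v,u]),i,np.c_[u,v]
red=lambda h:((h[...,0]<8)|(h[...,0]>172))&(h[...,1]>150)&(h[...,2]>80)
wood=lambda h:(h[...,0]>10)&(h[...,0]<28)&(h[...,1]>90)&(h[...,2]>90)
anyc=lambda h:h[...,0]>=0
E
python3 - <<'E'
from m import *
B={'scene':((225,205,275,250),(238,155,320,245)),'side':((235,175,275,205),(250,160,325,245))}
tops=[]
for n,(rb,wb) in B.items():
    f=f'pics/{n}0.npz'
    P,i,uv=cloud(f,rb,red); t=P[P[:,2]>P[:,2].max()-.006]
    print(n,'red',len(P),P.mean(0).round(4),'z',P[:,2].min().round(3),P[:,2].max().round(3),'long axis',cv2.fitLine(P[:,:2].astype(np.float32),cv2.DIST_L2,0,.01,.01).ravel().round(3),'rect',cv2.minAreaRect(P[:,:2].astype(np.float32)))
    P,_,_=cloud(f,wb,wood); t=P[abs(P[:,2]-.048)<.006]
    print(n,'wood top',len(t),cv2.minAreaRect(t[:,:2].astype(np.float32)))
    tops.append(t)
    P,_,_=cloud(f,wb,anyc); t=P[abs(P[:,2]-.168)<.006]
    print(n,'lid',len(t),cv2.minEnclosingCircle(t[:,:2].astype(np.float32)),t.mean(0).round(4)); b=P[(P[:,2]>.08)&(P[:,2]<.15)]
    print('  barrel',b.min(0).round(3),b.max(0).round(3))
t=np.vstack(tops); print('both',cv2.minAreaRect(t[:,:2].astype(np.float32)))
a=cv2.imread('pics/scene0.png')[150:255,220:330]; b=cv2.imread('pics/side0.png')[150:255,230:340]
cv2.imwrite('pics/crop.png',cv2.resize(np.hstack([a,b]),None,fx=3.6,fy=3.6,interpolation=cv2.INTER_CUBIC))
E
```

```text
scene red 135 [ 0.6496 -0.0449  0.0678] z 0.007 0.079 long axis [ 0.94   0.341  0.65  -0.045] rect ((0.6395095586776733, -0.04962895065546036), (0.06399255245923996, 0.01103620883077383), 19.268417358398438)
scene wood top 653 ((0.5539613366127014, -0.028436318039894104), (0.087277851998806, 0.12768355011940002), 20.137161254882812)
scene lid 359 ((0.5463759899139404, -0.008493166416883469), 0.025920987129211426) [ 0.5478 -0.0072  0.1677]
  barrel [ 0.533 -0.029  0.08 ] [0.571 0.016 0.15 ]
side red 151 [ 0.6473 -0.0438  0.0686] z 0.052 0.08 long axis [ 0.958  0.287  0.647 -0.044] rect ((0.6480647921562195, -0.046734683215618134), (0.04337484762072563, 0.015609346330165863), 20.893428802490234)
side wood top 516 ((0.5502250790596008, -0.02187475562095642), (0.0843464657664299, 0.11651661992073059), 20.8526554107666)
side lid 241 ((0.5449079275131226, -0.0076206643134355545), 0.026417283341288567) [ 0.5444 -0.0043  0.1685]
  barrel [ 0.521 -0.007  0.08 ] [0.569 0.019 0.15 ]
both ((0.5535238981246948, -0.027546249330043793), (0.08736595511436462, 0.12970498204231262), 20.308917999267578)
```

View pics/crop.png

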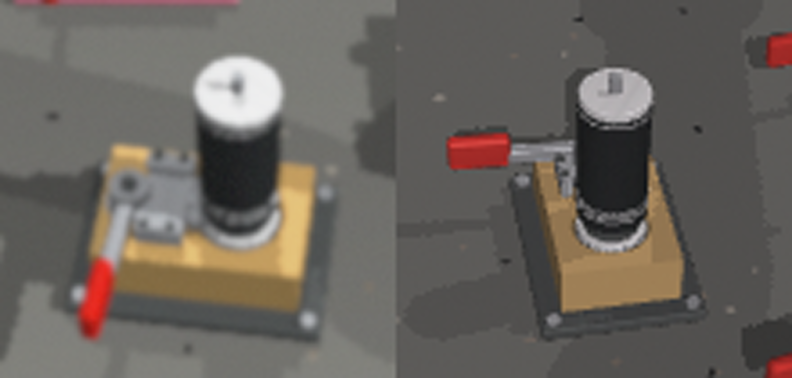

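The crop confirms it: a bamboo block with the dark grinder in the bore, and its closed red lever pointing along +x. Bore (0.5455, -0.008) and yaw 20.3° predict the paddle at (0.6465, -0.043) and the block centre at (0.553, -0.0287). The measured values are (0.648, -0.044) and (0.5535, -0.0275). Next I check IK for the swing and for the lift.

```bash
cat > g.py <<'E'
from m import *
C=np.array([.5457,-.008]); yaw=np.radians(20.3)
hx=np.array([np.cos(yaw),np.sin(yaw)]); hy=np.array([-hx[1],hx[0]])
piv=C-.068*hy
def down(a,s=1):  # tool y at world angle a
    y=s*np.array([np.cos(a),np.sin(a),0]); z=np.array([0,0,-1.]); return np.c_[np.cross(y,z),y,z]
def lever(q,s,z=.060,r=.085,off=0.):
    a=yaw-q; d=np.array([np.cos(a),np.sin(a)]); n=np.array([d[1],-d[0]])  # n: opening direction
    return np.r_[piv+r*d+off*n,z], down(a+np.pi/2,s)
E
python3 - <<'E'
from g import *
P,i,uv=cloud('pics/scene0.npz',(210,270,275,335),lambda h:(h[...,0]>50)&(h[...,0]<90)&(h[...,1]>120)); print('coaster',cv2.minEnclosingCircle(P[:,:2].astype(np.float32)),P[:,2].mean())
print('tin',on_plane(i,[[123,157]],.092))
for s in(1,-1):
    print(s,'hover',robot.solve_ik(*lever(0,s,.2)))
    for q in(0,.4,.8,1.2,1.62):
        j=robot.solve_ik(*lever(q,s)); print('  ',q,None if j is None else np.round(j,2))
for k in range(0,360,45):
    r=[robot.solve_ik(np.r_[C,z],down(np.radians(k)+yaw)) for z in(.135,.285)]; print(k,[None if j is None else np.round(j,2) for j in r])
E
```

```text
coaster ((0.7863333821296692, 0.026066286489367485), 0.04410348832607269) 0.005183874171848392
tin [[ 0.62234018 -0.3917544   0.092     ]]
1 hover [ 0.74265479  0.80952299 -1.29021562  1.32222918  0.76961425  1.5461935
  1.4688403 ]
   0 [ 0.77  1.   -1.29  1.47  0.97  1.39  1.36]
   0.4 [ 0.5   0.69 -0.65  1.46  0.44  1.14  1.3 ]
   0.8 [ 0.57  0.69 -0.67  1.47  0.45  1.14  0.95]
   1.2 [ 0.59  0.64 -0.61  1.52  0.4   1.11  0.62]
   1.62 [ 0.61  0.58 -0.55  1.6   0.33  1.06  0.26]
-1 hover [ 0.38621995  0.51985121 -0.5510782   1.33975837  0.26947404  1.3559165
 -1.37910681]
   0 [ 0.35  0.63 -0.48  1.49  0.31  1.1  -1.41]
   0.4 [ 0.34  0.63 -0.4   1.47  0.26  1.09 -1.72]
   0.8 [ 0.33  0.61 -0.31  1.48  0.2   1.08 -2.04]
   1.2 [ 0.34  0.57 -0.24  1.53  0.15  1.05 -2.36]
   1.62 [ 0.31  0.52 -0.15  1.61  0.09  1.02 -2.7 ]
0 [array([ 0.55,  0.39, -0.74,  1.71,  0.28,  1.15,  0.09]), array([ 0.56,  0.27, -0.75,  1.5 ,  0.18,  1.44,  0.17])]
45 [array([ 0.58,  0.4 , -0.78,  1.71,  0.31,  1.15,  0.86]), array([ 0.58,  0.28, -0.77,  1.5 ,  0.19,  1.45,  0.94])]
90 [array([ 0.88,  0.65, -1.28,  1.7 ,  0.65,  1.29,  1.39]), array([ 0.89,  0.46, -1.28,  1.49,  0.44,  1.52,  1.54])]
135 [array([ 0.88,  0.65, -1.28,  1.7 ,  0.65,  1.29,  2.17]), array([ 0.89,  0.46, -1.28,  1.49,  0.44,  1.52,  2.33])]
180 [array([ 0.37,  0.34, -0.5 ,  1.72,  0.18,  1.13, -2.97]), array([ 0.44,  0.24, -0.58,  1.5 ,  0.13,  1.44, -2.94])]
225 [array([ 0.45,  0.36, -0.61,  1.72,  0.22,  1.13, -2.22]), array([ 0.5 ,  0.26, -0.66,  1.5 ,  0.16,  1.44, -2.17])]
270 [array([ 0.5 ,  0.37, -0.67,  1.72,  0.25,  1.14, -1.46]), array([ 0.53,  0.26, -0.7 ,  1.5 ,  0.17,  1.44, -1.39])]
315 [array([ 0.52,  0.38, -0.7 ,  1.72,  0.27,  1.14, -0.69]), array([ 0.54,  0.27, -0.72,  1.5 ,  0.18,  1.44, -0.61])]
```

Run:
```python
from g import *
p,R=lever(0,-1,.26,off=.001); robot.reach(p,R)
i=robot.camera_info('wrist'); a,d=robot.grab_frame('wrist'); save('w1',a); np.savez('pics/w1.npz',a=a,d=d,**i)
P,_,uv=cloud('pics/w1.npz',(0,0,560,420),red); k=(np.linalg.norm(P[:,:2]-lever(0,-1)[0][:2],axis=1)<.06); P=P[k]
t=P[abs(P[:,2]-.076)<.005]
print(robot.current_t(),robot.current_position(),len(P),len(t),P[:,2].max(),cv2.minAreaRect(t[:,:2].astype(np.float32)),uv[k].mean(0)); print('expect',lever(0,-1,r=.0825)[0])
P,_,uv=cloud('pics/w1.npz',(0,0,560,420),anyc); t=P[(abs(P[:,2]-.168)<.004)&(np.linalg.norm(P[:,:2]-C,axis=1)<.05)]
print('lid',len(t), len(t) and cv2.minEnclosingCircle(t[:,:2].astype(np.float32)))
```

```text
2.8 [ 0.64929376 -0.04463431  0.25986792] 440 405 0.3231105268268655 ((0.649283230304718, -0.04651346057653427), (0.041744690388441086, 0.011756190098822117), 16.461023330688477) [275.12954545 194.05227273]
expect [ 0.64666746 -0.04315426  0.06      ]
lid 1343 ((0.5454675555229187, -0.007520496379584074), 0.0250248983502388)
```

View pics/w1.png

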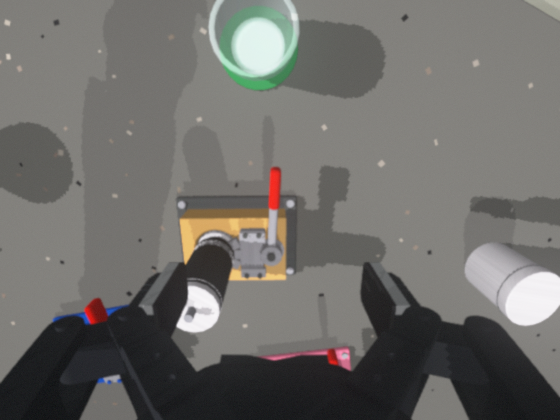

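The wrist view shows the red paddle at (275,188) and the lid at (197,307), with the fingers clear of both. The paddle agrees within about 4 mm and the lid within 1 mm. I settle on a yaw of 19.3°, grip the paddle and swing it.

```bash
sed -i 's/radians(20.3)/radians(19.3)/; s/C=np.array.*; yaw/C=np.array([.5457,-.0077]); yaw/' g.py
python3 - <<'E'
from g import *
f=lambda s:print(s,round(robot.current_t(),2),robot.current_position().round(4),'F',np.round(robot.current_wrist_force(),1),'gap',round(robot.current_finger_gap(),4),'g',round(robot.current_grasp_force(),1))
p,R=lever(0,-1,.062,off=.001); print(p)
robot.servo_line(p,R,feed=.12); f('down')
robot.gripper_close(); f('grip')
for q in np.linspace(0,1.6,11)[1:5]:
    robot.servo_line(*lever(q,-1,.062),feed=.06); f(round(q,2))
E
```

```text
[ 0.64872857 -0.04472854  0.062     ]
down 4.6 [ 0.6493 -0.0447  0.0628] F [-0.5 -0.7 -1.1] gap 0.0852 g 0.0
grip 5.27 [ 0.6486 -0.0441  0.0622] F [-2.5  2.9  2.5] gap 0.0111 g 58.3
0.16 5.62 [ 0.6517 -0.0567  0.0621] F [-1.6  1.   3.3] gap 0.0112 g 59.1
0.32 6.0 [ 0.6529 -0.0699  0.0621] F [-4.4 -0.1  4.3] gap 0.0111 g 59.4
0.48 6.38 [ 0.6519 -0.0834  0.0621] F [-4.3  2.   5.2] gap 0.0109 g 59.5
0.64 6.75 [ 0.6489 -0.0964  0.062 ] F [-4.   2.6  5.6] gap 0.0106 g 59.5
```

Run:
```python
from g import *
f=lambda s:print(s,round(robot.current_t(),2),robot.current_position().round(4),'F',np.round(robot.current_wrist_force(),1),'gap',round(robot.current_finger_gap(),4),'g',round(robot.current_grasp_force(),1))
for q in list(np.linspace(0,1.6,11)[5:])+[1.63]:
    robot.servo_line(*lever(q,-1,.062),feed=.06); f(round(q,2))
    if q>1.5 and np.linalg.norm(robot.current_wrist_force())>30: print('stop');break
robot.open_gripper(); f('open')
p,R=lever(1.6,-1,.25); robot.servo_line(p,R,feed=.2)
i=robot.camera_info('wrist'); a,d=robot.grab_frame('wrist'); save('w2',a); np.savez('pics/w2.npz',a=a,d=d,**i)
P,_,uv=cloud('pics/w2.npz',(0,0,560,420),red); k=(np.linalg.norm(P[:,:2]-lever(1.6,-1)[0][:2],axis=1)<.06)&(abs(P[:,2]-.076)<.005); P=P[k]
c=P[:,:2].mean(0); print('paddle',len(P),cv2.minAreaRect(P[:,:2].astype(np.float32)),'q from pivot',yaw-np.arctan2(*(c-piv)[::-1]),'r',np.linalg.norm(c-piv), 'q rel axis',)
ln=cv2.fitLine(P[:,:2].astype(np.float32),cv2.DIST_L2,0,.01,.01).ravel(); print('line q',yaw-np.arctan2(ln[1],ln[0]))
P,_,uv=cloud('pics/w2.npz',(0,0,560,420),anyc); t=P[(abs(P[:,2]-.168)<.004)&(np.linalg.norm(P[:,:2]-C,axis=1)<.05)]
print('lid',len(t), len(t) and cv2.minEnclosingCircle(t[:,:2].astype(np.float32)))
```

```text
0.8 7.12 [ 0.6438 -0.1088  0.062 ] F [-5.1  2.   5. ] gap 0.011 g 59.4
0.96 7.5 [ 0.6368 -0.1202  0.062 ] F [-4.   3.4  5.7] gap 0.0108 g 59.4
1.12 7.88 [ 0.628  -0.1303  0.0621] F [-3.9  3.1  5.1] gap 0.0114 g 59.3
1.28 8.25 [ 0.6178 -0.1389  0.062 ] F [-3.2  3.2  3.8] gap 0.011 g 59.2
1.44 8.62 [ 0.6064 -0.1459  0.062 ] F [-4.1  4.3  4. ] gap 0.011 g 59.2
1.6 9.0 [ 0.5959 -0.1501  0.0622] F [6.3 4.5 0.4] gap 0.011 g 59.9
1.63 9.25 [ 0.5955 -0.1501  0.0624] F [14.   4.8 -7.6] gap 0.0107 g 68.4
open 9.96 [ 0.5915 -0.1537  0.062 ] F [0.2 0.5 0.9] gap 0.0852 g 0.0
paddle 424 ((0.5966913104057312, -0.14961545169353485), (0.01046711578965187, 0.04257480055093765), 17.708433151245117) q from pivot 1.5576156044620717 r 0.08386006036099543 q rel axis
line q 1.5826589351536433
lid 26 ((0.5543802976608276, -0.029925478622317314), 0.006331586744636297)
```

View pics/w2.png

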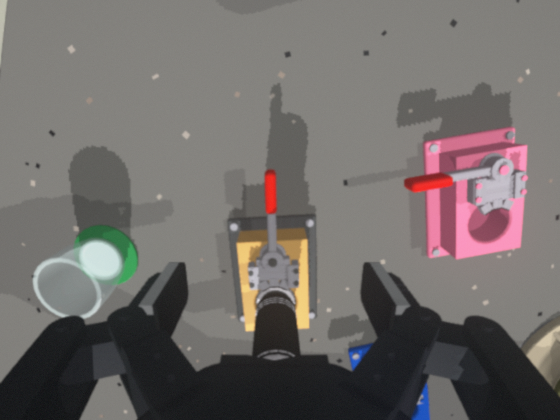

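The wrist view shows the lever at (270,190) lying along the block's long axis. The force rose at its stop (q about 1.6), so it is fully open, and the grinder still stands in the bore. Next is the grinder.

Run:
```python
from g import *
f=lambda s:print(s,round(robot.current_t(),2),robot.current_position().round(4),'F',np.round(robot.current_wrist_force(),1),'T',np.round(robot.current_wrist_torque(),2),'gap',round(robot.current_finger_gap(),4),'g',round(robot.current_grasp_force(),1))
R=down(yaw+np.radians(270))
robot.servo_line(np.r_[robot.current_position()[:2],.29],feed=.2)
robot.reach(np.r_[C,.29],R); f('hover')
robot.servo_line(np.r_[C,.137],R,feed=.08); f('down')
robot.gripper_close(); robot.wait(.3); f('grip')
p=robot.current_position()
robot.servo_line(np.r_[C,.145],R,feed=.03); f('lift8')
```

```text
hover 12.65 [ 0.5456 -0.0084  0.2893] F [-0.6  0.6  0.4] T [-0.07 -0.01 -0.02] gap 0.0851 g 0.0
down 14.71 [ 0.546  -0.0077  0.1374] F [ 0.7  0.4 -0.4] T [-0.04 -0.01  0.01] gap 0.0854 g 0.0
grip 15.44 [ 0.5459 -0.0075  0.1374] F [-2.   0.9  5.5] T [0.2  0.36 0.  ] gap 0.0475 g 61.9
lift8 15.86 [ 0.5455 -0.0078  0.1447] F [ 0.1 -0.2 -4.3] T [ 0.01 -0.01 -0.01] gap 0.0479 g 62.4
```

Run:
```python
from g import *
f=lambda s:print(s,round(robot.current_t(),2),robot.current_position().round(4),'F',np.round(robot.current_wrist_force(),1),'T',np.round(robot.current_wrist_torque(),2),'gap',round(robot.current_finger_gap(),4),'g',round(robot.current_grasp_force(),1))
R=down(yaw+np.radians(270))
robot.servo_line(np.r_[C,.283],R,feed=.06); robot.wait(.7); f('up'); print(np.abs(robot.current_dq()).max(),robot.current_orientation().round(4).tolist())
for n in('scene','side'):
    i=robot.camera_info(n); a,d=robot.grab_frame(n); save(n+'3',a); np.savez('pics/'+n+'3.npz',a=a,d=d,**i)
    P,_,uv=cloud(f'pics/{n}3.npz',(0,0,560,420),anyc); k=(np.linalg.norm(P[:,:2]-C,axis=1)<.04)&(P[:,2]>.12)&(P[:,2]<.24)
    print(n,k.sum(),'zmin',np.sort(P[k,2])[:5].round(4))
    for lo in(.15,.17,.19,.21,.225):
        s=P[k&(abs(P[:,2]-lo)<.006)]; print(lo,len(s),len(s) and s.mean(0).round(4))
a=cv2.imread('pics/scene3.png')[90:260,180:380]; b=cv2.imread('pics/side3.png')[80:250,190:390]
cv2.imwrite('pics/crop3.png',cv2.resize(np.hstack([a,b]),None,fx=2,fy=2))
```

```text
up 19.01 [ 0.5457 -0.0077  0.283 ] F [-0.1  0.7 -4.5] T [-0.02  0.    0.02] gap 0.0476 g 62.4
0.0014520011156673618 [[0.9438, 0.3305, 0.0], [0.3305, -0.9438, -0.0], [0.0, 0.0001, -1.0]]
scene 672 zmin [0.1556 0.1558 0.1562 0.1566 0.157 ]
0.15 2 [0.5554 0.0103 0.1557]
0.17 90 [0.5611 0.0007 0.1703]
0.19 140 [ 0.5598 -0.0008  0.1911]
0.21 67 [0.5611 0.0011 0.2118]
0.225 105 [0.5613 0.0006 0.2251]
side 618 zmin [0.1565 0.1567 0.1575 0.1577 0.158 ]
0.15 0 0
0.17 81 [0.5432 0.0098 0.1702]
0.19 102 [0.5432 0.0083 0.1904]
0.21 54 [0.5418 0.01   0.2117]
0.225 94 [0.5412 0.0093 0.2251]
```

View pics/crop3.png

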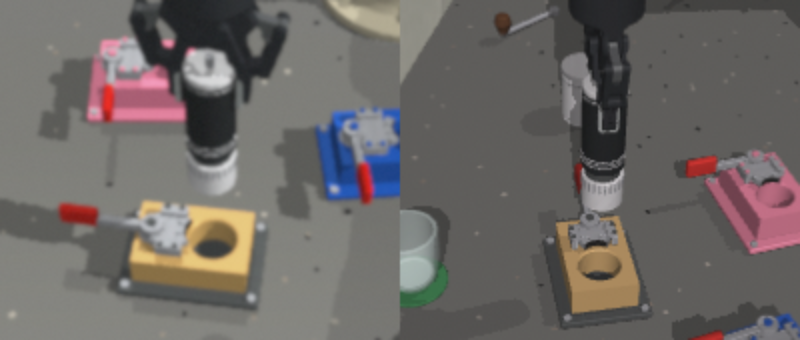

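Both crops show the grinder held upright over the empty bore. Its foot is at z of about 0.156 m, 108 mm above the mouth, and its cross-section stays on the axis at every height. The lever is fully open, so I hand in.

```bash
python3 -c "
from station import robot
print(robot.job_done())"
```

```text
the job is handed in; nothing more can be done
None
```

Done and handed in: the lever is swung fully open to its stop, and the grinder is held upright and still over the socket with its foot about 108 mm above the mouth; the dripper, cup and tin were not touched.

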